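# Locate a pillow-block bearing in the bench jig

## Robot

A 7-joint arm with a two-finger parallel gripper is mounted at the origin on the work surface. World frame = base frame: x ahead of the robot, y to its left, z up, the work surface at z = 0. Lengths are in m, angles in rad, forces in N, time in s.
With the tool pointing down it reaches from about 0.375 to 0.925 m from the base axis. Payload 3.1 kg.
Tool frame: the origin (TCP) lies between the finger pads; the fingertips stand 19 mm ahead of it and the grasp point (between the pads) is the TCP; z points along the fingers, y is the line along which they close (so a half turn about z gives the same grasp; the last joint's range is limited). The gripper opens to 85 mm and grips with 20 to 120 N. Pads are 22 mm wide; open, the fingers measure 114 mm over their backs; the gripper's body (76 mm by 85 mm) begins 54 mm behind the grasp point. The pads swing forward as they close: fully open they stand 13 mm farther back than shut.
Start: joints at [-1.342, 0.383, 0.044, 1.598, -0.018, 1.161, -0.05], TCP at [0.209, 0.616, 0.223] pointing down, gripper open.
Joint ranges: [-2.61, 2.61], [-0.41, 2.15], [-1.48, 1.57], [0, 2.5], [-1.57, 4.71], [0.05, 1.97], [-2.85, 2.85]. Speed limits (rad/s): [2.79, 2.79, 3.14, 3.14, 3.14, 3.14, 3.14].

## Interface

Orientations are given as a unit quaternion [x, y, z, w].
In Python, from bench import move_ptp, movel, move_j, move_gripper, pause, inverse_kinematics, read_camera, camera_params, MotionError, sign_off, look_for, tip_of, read_time_s, read_qpos, read_joint_vel, read_effort, read_eef_pos, read_tcp_rot, read_ft_force, read_ft_torque, read_finger_gap, read_grasp_force gives the robot as it stands. Calls block until the motion is done:
- move_ptp(position, orientation): joint-space move of the TCP to a pose.
- movel(position, orientation=None, speed=0.15): straight line of the TCP; orientation=None keeps the orientation; speed is the mean speed in m/s.
- move_j(angles): joint-space move.
- move_gripper(opening, effort=None): finger opening in m; effort is the grip in N (None keeps the last); returns when the fingers have stopped.
- pause(seconds).
- inverse_kinematics(position, orientation): joint angles nearest the present ones, or None.
- read_camera(name): name is "scene" or "side" or "wrist"; returns the picture (400x640x3 uint8, red, green, blue); there is no depth.
- camera_params(name): a dict with "K" (3x3 intrinsics, pixels), "dist_coeffs" ([k1, k2, p1, p2, k3] as OpenCV has them; the pictures are not rectified), "camera_from_world" (4x4, takes a point from world to camera coordinates). Camera axes: x right, y down, z forward; pixel columns grow to the right and rows downward; lengths in m; the calibration is good to about 2 mm. A picture is of the moment at which its call begins: read the wrist's pose just before it. camera_params takes no time and is no camera call; for the wrist camera it gives the pose at the moment of the call.
A pose or a line that the arm cannot do raises MotionError and nothing moves.
- sign_off(): hands the job in; it is judged then, once.
Trained networks look in the newest picture that a camera, given by its name, has taken for a name from the list of things; names that differ only in an ending like _2 or _b are one class to them, and where a whole thing is asked for, a point or a joint stands for the part that bears it (a point fixed in the world has none). Each returns a list of dicts, best first, with "confidence" (0 to 1); they miss things now and then, are a little off and sometimes report something else, mostly with a low value. They report only what shows in the picture. A call takes as long as a camera call. They do not tell look-alikes from the thing itself.
- look_for(camera, name): "at" ([column, row] in pixels, amid what is visible of it).
- tip_of(camera, name): "at" ([column, row] in pixels: a listed point, or the origin of a listed thing).
Readings, each from a call of its own:
- read_time_s(): time.
- read_qpos(): joint angles.
- read_joint_vel(): joint speeds.
- read_effort(): joint torques, N m.
- read_eef_pos(): TCP position.
- read_tcp_rot(): TCP orientation.
- read_ft_force(): force on the tool from outside, world axes, zero at the start.
- read_ft_torque(): the same for the moment, N m.
- read_finger_gap(): finger opening in m.
- read_grasp_force(): force on a finger pad.
Only numpy, scipy, OpenCV 4.12 (cv2) and the standard library are available. Lean on these libraries where they do the work, as an engineer would, in place of code of your own. Each camera call takes 0.05 s, during which the arm holds its last target. There are 200 camera calls.

## Task

Without picking it up, gently push the loose pillow-block bearing along the bench until the long side of its foot lies flush against the jig's long rail; then push the black sliding follower along the rail so that the bearing ends up snug between the follower and the end stop, still flush to the rail. Leave everything else on the bench where it is.

Things in the scene. Friction and masses are not known exactly. Their poses are not given: they have to be found in the camera images.
- jig: L-shaped aluminium jig fixed to the bench, 20 mm high. Origin: its inner corner, bench level. Long rail: inner face (towards the robot) is the plane x=0, 30 mm thick towards +x, from y=-360 to +20 mm. End stop: inner face is the plane y=0, 20 mm thick towards +y, x=-70 to 0. Work sits at x<0, y<0. +x points roughly away from the robot, +y roughly to its left; yaw varies.
- bearing: dark cast pillow-block bearing, about 0.6 kg, loose on the bench on the robot's side of the rail: foot 50 mm (own x) by 126 mm (own y), 16 mm high; in its middle a round-topped housing 34 mm (x) by 64 mm (y), top at 68 mm. Origin: centre of its underside; flush to the rail it is at jig x=-25 mm, against the end stop at jig y=-63 mm.
- follower (a joint): black sliding follower carried on the rail, facing the end stop. Value in m: 0 at its far right end, grows along jig +y towards the end stop, limit 0.185. Its flat pushing face is at jig y = -0.300 + value, so it meets a bearing that is home against the end stop at 0.174. Slides with about 2.5 N of friction plus 6 N per m/s; stays where it is left.
- follower_face (a point): centre of the follower's pushing face (towards the end stop), 21 mm above the bench, at jig x=-29 mm. Its nose is 54 mm wide (jig x -56 to -2 mm), 24 mm thick (y), from 2 to 40 mm above the bench; its saddle over the rail reaches jig x=+40 mm
- follower_back (a point): centre of the follower's back face (away from the end stop), where it is pushed; 24 mm behind follower_face, 21 mm above the bench
- race: loose bystander: plain steel ring 52 mm across, 16 mm high, lying flat on the robot's side of the jig near the follower; origin at the centre of its underside
- bolt: loose bystander: small steel pin with a wider head, about 22 mm across and 50 mm tall, standing upright on the robot's side near the end stop; origin at the centre of its foot
- jar: loose bystander: open glass jar 64 mm across, 65 mm high, beyond the rail; origin at the centre of its underside
- brush: loose bystander: paint brush with a red handle lying beyond the rail, roughly along it
- glue: loose bystander: yellow bottle with a red cap, 56 mm across, 150 mm tall, on the left of the bench; origin at the centre of its underside
- hammer: loose bystander: hammer lying on the left of the bench
- tin: loose bystander: steel can 72 mm across, 75 mm tall, on the right of the bench; origin at the centre of its underside
Not all that is in view belongs to the job. Leave any orange or turquoise look-alike of the bearing alone.

How it is judged:
On the way, in this order (a step that is already met when the one before it is completed fails the run):
1. the bearing's foot lies flush against the long rail, the follower not yet up at its final place (x of bearing in the frame of jig above -0.0285 m and angle between the x axis of bearing and the x axis of jig, either way round below 0.035 rad and angle between bearing's own z axis and vertical below 0.05 rad and value of joint follower below 0.15 m), for 0.2 s.
2. the bearing is against the end stop with the follower up against its other end (x of bearing in the frame of jig above -0.0285 m and angle between the x axis of bearing and the x axis of jig, either way round below 0.035 rad and angle between bearing's own z axis and vertical below 0.05 rad and y of bearing in the frame of jig above -0.0665 m and value of joint follower above 0.167 m), for 0.2 s.
At the end, for the whole second after the job is handed in: The bearing stands flat and at rest on the bench, its foot within 3.5 mm and 2 degrees of flush to the rail and within 3.5 mm of the end stop, with the follower closed up on it (joint above 0.167, its closed value being 0.174) (all of step 2 and height (world z) of bearing below 0.004 m and linear speed of bearing below 0.01 m/s); the robot touches nothing.
It fails at once if the bearing is lifted off the bench (height (world z) of bearing above 0.01 m).
It fails at once if the bearing is tipped (angle between bearing's own z axis and vertical above 0.2 rad).
It fails at once if the bearing is rammed or squeezed by the fingers (over 60 N) (contact force between the fingers and bearing above 60 N).
It fails at once if another thing on the bench is moved more than 20 mm (distance of any of race, bolt, jar, brush, glue, hammer, tin from where it was at the start of the episode above 0.02 m).
It fails at once if another standing thing on the bench is knocked over (angle between any of race, bolt, jar, glue, tin's own z axis and vertical above 0.4 rad).
It also fails if it takes over 58 s, if anything falls off the work surface, if the arm or the gripper's body presses on something with over 40 N, if the wrist force passes 120 N, or if a joint passes its speed limit or range.

## Working session

There is one attempt and no reset: what is moved stays moved. The work goes in short steps, each a Python script; the robot and the scene stay as the last script left them, time stands still between calls to the robot, and variables do not carry over. Pictures are saved under pics/ and viewed, at most 11 in all, crops included, and the job is handed in when it is done.

```bash
mkdir -p pics; ls
cat > h.py <<'E'
import numpy as np, cv2
from bench import *
def ray(cam,px,P=None):
    P=P or camera_params(cam); K=np.array(P["K"]);d=np.array(P["dist_coeffs"]);T=np.array(P["camera_from_world"])
    u=cv2.undistortPoints(np.array([[px]],float),K,d)[0,0]
    R=T[:3,:3]; return -R.T@T[:3,3], R.T@np.array([u[0],u[1],1.])
def onz(cam,px,z,P=None):
    c,d=ray(cam,px,P); return c+d*(z-c[2])/d[2]
def proj(cam,pts,P=None):
    P=P or camera_params(cam);T=np.array(P["camera_from_world"])
    return cv2.projectPoints(np.array(pts,float).reshape(-1,3),cv2.Rodrigues(T[:3,:3])[0],T[:3,3],np.array(P["K"]),np.array(P["dist_coeffs"]))[0][:,0]
def save(cam,name):
    im=read_camera(cam); cv2.imwrite(f"pics/{name}.png",im[:,:,::-1]); return im
def tri(pairs):
    A=np.zeros((3,3));b=np.zeros(3)
    for c,d in pairs:
        d=d/np.linalg.norm(d);M=np.eye(3)-np.outer(d,d);A+=M;b+=M@c
    return np.linalg.solve(A,b)
E
python3 - <<'E'
from h import *
for c in("scene","side"):
    save(c,c+"0")
    for n in("bearing","follower_face","follower_back","race","bolt","jig"):
        for r in tip_of(c,n)[:3]:
            print(c,n,np.round(r["at"],1),round(r["confidence"],2),np.round(onz(c,r["at"],.021 if 'foll' in n else 0),3))
print(read_time_s(),read_tcp_rot(),read_finger_gap())
E
```

```text
pics
scene bearing [308.4 170.7] 0.95 [0.373 0.047 0.   ]
scene bearing [262.3 174.5] 0.91 [ 0.318 -0.122  0.   ]
scene bearing [315.9 211.8] 0.68 [ 0.572 -0.009  0.   ]
scene follower_face [281.3 227. ] 0.62 [ 0.6   -0.153  0.021]
scene follower_back [354.3 242.2] 0.49 [0.763 0.048 0.021]
scene follower_back [272.2 231.6] 0.47 [ 0.606 -0.188  0.021]
scene race [276.2 200.6] 0.63 [ 0.463 -0.12   0.   ]
scene bolt [355.  240.4] 0.56 [0.744 0.062 0.   ]
scene bolt [363.5 190.5] 0.4 [0.551 0.193 0.   ]
scene bolt [316.8 212.5] 0.4 [ 0.576 -0.008  0.   ]
scene jig [362.2 218.3] 0.65 [0.667 0.128 0.   ]
scene jig [387.1 126.5] 0.39 [0.275 0.445 0.   ]
side bearing [259.6 227. ] 0.98 [0.365 0.043 0.   ]
side bearing [269.  274.1] 0.96 [ 0.322 -0.133  0.   ]
side bearing [330. 217.] 0.72 [ 0.557 -0.011  0.   ]
side follower_face [370.2 237.3] 0.76 [ 0.599 -0.155  0.021]
side follower_back [375.  244.8] 0.59 [ 0.595 -0.185  0.021]
side race [323.9 252.6] 0.6 [ 0.476 -0.13   0.   ]
side bolt [296. 184.] 0.63 [ 0.538  0.178 -0.   ]
side jig [340.3 180.5] 0.84 [0.667 0.13  0.   ]
0.7 [ 1.62642510e-01  9.86685063e-01  7.68254388e-06 -3.08674381e-05] 0.08568365619950695
```

View pics/scene0.png

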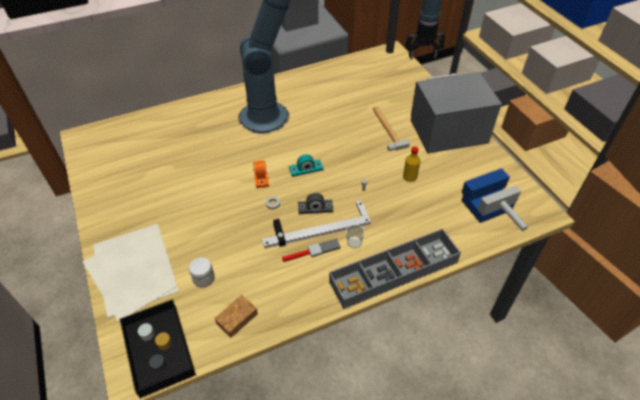

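View pics/side0.png

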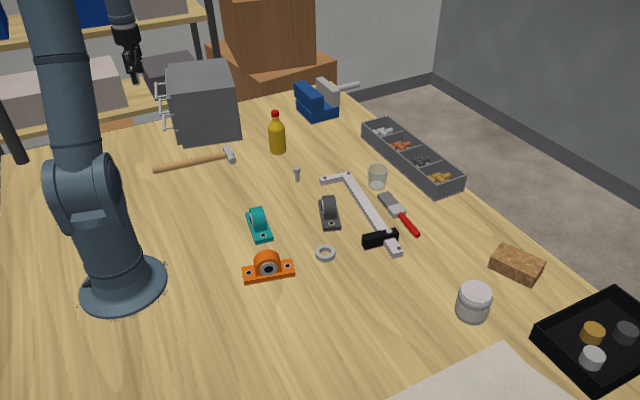

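Three things look like the bearing: dark at scene (316,208), turquoise at (306,166) and orange at (261,175). The dark one is ours, because it is dark cast and sits next to the rail. I'll go over it with the wrist camera.

```bash
cat >> h.py <<'E'
def down(yaw):  # tool pointing down, tool y axis along world angle yaw+90deg (tool x axis at... ) 
    from scipy.spatial.transform import Rotation as R
    y=np.array([-np.sin(yaw),np.cos(yaw),0]);z=np.array([0,0,-1.]);x=np.cross(y,z)
    return R.from_matrix(np.c_[x,y,z]).as_quat()
E
python3 - <<'E'
from h import *
q=down(-0.13)
for xy in [(.54,-.02,.40)]:
    t=read_time_s(); p=read_eef_pos(); movel([p[0],p[1],.35],speed=.3); move_ptp(list(xy),q)
    print(read_time_s()-t,read_eef_pos(),read_qpos())
save("wrist","w1"); P=camera_params("wrist")
print(np.round(P["K"],1).tolist(),np.round(P["camera_from_world"],3).tolist())
for n in("bearing","follower_face","follower_back","race","bolt","jig"):
    for r in tip_of("wrist",n)[:2]:
        print(n,np.round(r["at"],1),round(r["confidence"],2),np.round(onz("wrist",r["at"],.021 if 'foll' in n else 0,P),4))
im=cv2.imread("pics/w1.png")
cv2.imwrite("pics/w1b.png",cv2.resize(im,(800,500),interpolation=cv2.INTER_CUBIC))
E
```

```text
3.1167 [ 0.54013908 -0.01841731  0.39982733] [-0.85477712  0.06700232  0.86823802  1.64684121 -0.05147198  1.45186736
  1.46182509]
[[321.2, 0.0, 322.1], [0.0, 321.2, 197.8], [0.0, 0.0, 1.0]] [[0.128, 0.992, 0.001, -0.051], [0.95, -0.123, 0.286, -0.604], [0.284, -0.036, -0.958, 0.394], [0.0, 0.0, 0.0, 1.0]]
bearing [236.7  13.8] 0.72 [ 0.3175 -0.1234  0.    ]
bearing [344.3  28.1] 0.63 [0.3606 0.0404 0.    ]
follower_face [248.9 194.1] 0.86 [ 0.6024 -0.1528  0.021 ]
follower_back [236.9 192.6] 0.63 [ 0.5971 -0.1728  0.021 ]
race [245.4 116.1] 0.73 [ 0.4735 -0.1386  0.    ]
bolt [447.  135.3] 0.76 [0.5482 0.1962 0.    ]
jig [412.2 207.3] 0.97 [ 0.6701  0.13   -0.    ]
```

View pics/w1b.png

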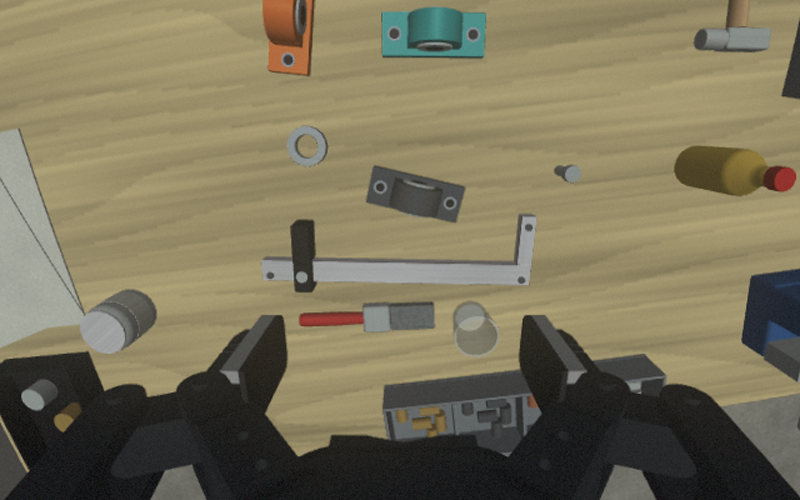

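The dark bearing shows at about (415,195) in the 800 px view, yawed against the rail. The jig's inner corner is at about (515,264) and the follower at (302,250). The bolt stands at (568,172) and the race at (307,145), both clear of the path. I'll take a closer view to get exact poses.

Run:
```python
from h import *
movel([.49,-.02,.27],speed=.25)
save("wrist","w2"); P=camera_params("wrist")
for n in("bearing","follower_face","follower_back","bolt","jig","race"):
    for r in tip_of("wrist",n)[:2]:
        print(n,np.round(r["at"],1),round(r["confidence"],2),np.round(onz("wrist",r["at"],.021 if 'foll' in n else 0,P),4))
import json; json.dump({k:np.array(v).tolist() for k,v in P.items()},open("w2.json","w"))
im=cv2.imread("pics/w2.png")[80:330,130:530]
cv2.imwrite("pics/w2b.png",cv2.resize(im,None,fx=2,fy=2,interpolation=cv2.INTER_CUBIC))
```

```text
bearing [219.2  28.5] 0.92 [ 0.3187 -0.1217  0.    ]
bearing [339.  200.8] 0.83 [ 0.5541 -0.0039  0.    ]
follower_face [236.6 248.1] 0.86 [ 0.5967 -0.1518  0.021 ]
follower_back [221.2 250.1] 0.59 [ 0.597  -0.1737  0.021 ]
bolt [484.2 177.9] 0.66 [0.5476 0.1975 0.    ]
jig [435.1 266. ] 0.97 [0.6736 0.1261 0.    ]
race [230.2 155.7] 0.66 [ 0.4729 -0.1397  0.    ]
```

View pics/w2b.png

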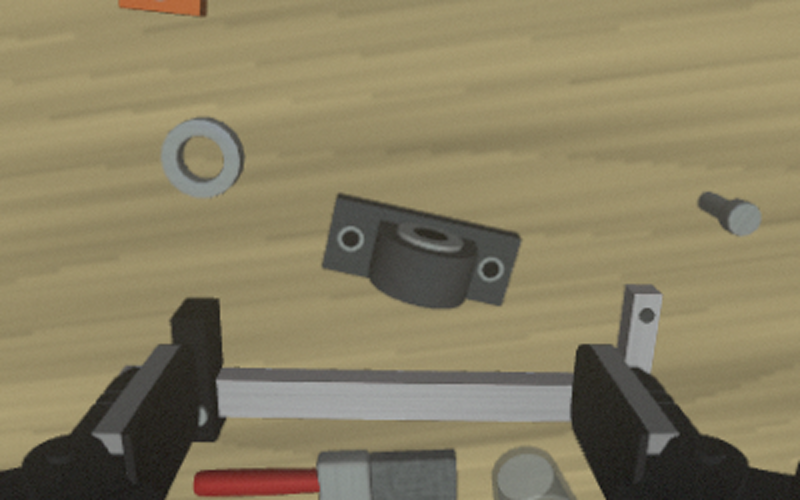

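Run:
```python
from h import *
import json
P=json.load(open("w2.json"))
f=lambda u,v,z:onz("wrist",[u/2+130,v/2+80],z,P)[:2]
c=[f(*p,.016) for p in((339,195),(521,235),(501,305),(322,268))]
print("corners",np.round(c,4),"ctr",np.mean(c,0))
ang=lambda d:np.degrees(np.arctan2(-d[0],d[1]))
print("yaw b",ang(c[1]-c[0]),ang(c[2]-c[3]),np.linalg.norm(c[1]-c[0]),np.linalg.norm(c[3]-c[0]))
for a,b,z in(((218,367),(572,374),0),((218,381),(572,387),.02)):
    A,B=f(*a,z),f(*b,z);print("rail",A,B,ang(B-A))
A=f(628,290,.02);B=f(622,352,.02);print("stop",A,B, np.degrees(np.arctan2(*(B-A)[::-1])))
# jig from the nets
for t in (-.10,-.12,-.14):print(t)
```

```text
corners [[ 0.5108 -0.0513]
 [ 0.5534  0.0641]
 [ 0.6016  0.0471]
 [ 0.559  -0.0701]] ctr [ 0.55619566 -0.00255599]
yaw b -20.25351059637826 -20.00574259617575 0.12296112442277099 0.05173731334244397
rail [ 0.63094059 -0.16092837] [0.67120039 0.09761375] -8.850931586113337
rail [ 0.63181471 -0.15614   ] [0.66972875 0.09208878] -8.684142308942487
stop [0.6005633  0.13320111] [0.6469124  0.12827928] -6.0615512777535985
-0.1
-0.12
-0.14
```

```bash
cat >> h.py <<'E'
YAW=np.radians(-8.75); CORN=np.array([.674,.1265])
JX=np.array([np.cos(YAW),np.sin(YAW)]);JY=np.array([-np.sin(YAW),np.cos(YAW)])
def W(x,y,z): return [*(CORN+x*JX+y*JY),z]
def J(p): d=np.array(p[:2])-CORN; return np.array([d@JX,d@JY])
def tool(tilt,rot=0.):
    from scipy.spatial.transform import Rotation as R
    x3=np.r_[JX,0];y3=np.r_[JY,0];s,c=np.sin(tilt),np.cos(tilt)
    z=-c*np.array([0,0,1.])+s*x3
    r=R.from_matrix(np.c_[np.cross(y3,z),y3,z])
    return (r*R.from_euler('z',rot)).as_quat()
def F(): return np.array(read_ft_force())
E
python3 - <<'E'
from h import *
q=tool(np.radians(12))
move_ptp(W(-.185,-.1455,.09),q); movel(W(-.185,-.1455,.035),q,speed=.08)
f0=F();z=.035
while z>.0125:
    z-=.0025; movel(W(-.185,-.1455,z),speed=.03); d=F()-f0
    if d[2]>2: break
print(z,d,read_eef_pos(),J(read_eef_pos()),read_time_s())
save("wrist","w3")
E
```

```text
0.010000000000000007 [-0.40671419  0.16940129  1.00976353] [0.46879739 0.01078589 0.00979815] [-0.18521153 -0.14558349] 9.325
```

View pics/w3.png

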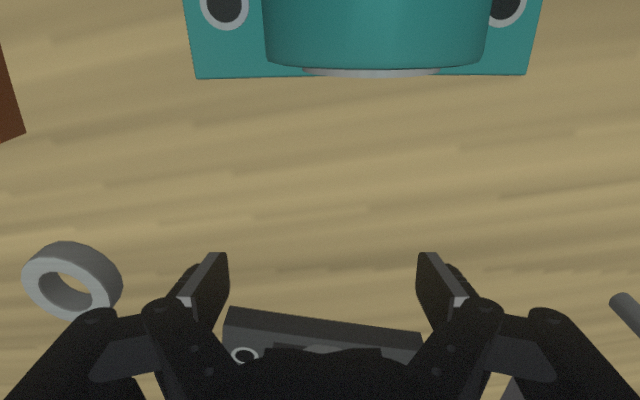

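The open fingers straddle the bearing's near side, the race on the left is well clear, and there was no bench contact at z = 10 mm. I'll push with force monitoring.

Run:
```python
from h import *
y=-.1455;z=.013;movel(W(-.185,y,z),speed=.05);f0=F();x=-.185;log=[]
while x<-.052:
    x+=.003 if x>-.075 else .006
    movel(W(x,y,z),speed=.03 if x>-.075 else .05)
    d=F()-f0;fx=d[:2]@JX; log.append((round(x,3),round(fx,1),round(d[2],1)))
    if fx<-14 or abs(d[2])>15: break
print(log,J(read_eef_pos()),read_time_s())
for c in("scene","side"):
    save(c,c+"1")
    for r in tip_of(c,"bearing")[:3]: print(c,np.round(r["at"],1),r["confidence"],J(onz(c,r["at"],0)))
```

```text
[(-0.179, np.float64(-0.0), np.float64(-0.5)), (-0.173, np.float64(-0.6), np.float64(-0.2)), (-0.167, np.float64(1.1), np.float64(0.4)), (-0.161, np.float64(0.3), np.float64(-0.3)), (-0.155, np.float64(0.5), np.float64(-0.4)), (-0.149, np.float64(0.4), np.float64(-0.6)), (-0.143, np.float64(0.0), np.float64(0.2)), (-0.137, np.float64(-0.1), np.float64(-0.1)), (-0.131, np.float64(-0.2), np.float64(-0.0)), (-0.125, np.float64(0.2), np.float64(-0.2)), (-0.119, np.float64(-0.2), np.float64(0.1)), (-0.113, np.float64(0.5), np.float64(0.2)), (-0.107, np.float64(-0.7), np.float64(0.1)), (-0.101, np.float64(-0.4), np.float64(-0.4)), (-0.095, np.float64(0.4), np.float64(0.0)), (-0.089, np.float64(-0.2), np.float64(0.0)), (-0.083, np.float64(0.2), np.float64(-0.4)), (-0.077, np.float64(-0.5), np.float64(-0.1)), (-0.071, np.float64(-0.1), np.float64(-0.8)), (-0.068, np.float64(0.7), np.float64(-0.4)), (-0.065, np.float64(-0.2), np.float64(1.0)), (-0.062, np.float64(0.8), np.float64(0.6)), (-0.059, np.float64(-0.0), np.float64(-0.3)), (-0.056, np.float64(0.5), np.float64(0.1)), (-0.053, np.float64(-0.6), np.float64(-0.6)), (-0.05, np.float64(0.0), np.float64(0.1))] [-0.04967164 -0.14550143] 16.525
scene [316.4 212.6] 0.8 [-0.07624062 -0.14914731]
scene [310.4 170.8] 0.8 [-0.28314204 -0.11732403]
scene [261.4 172. ] 0.62 [-0.32828175 -0.30034587]
side [267.7 272.4] 0.88 [-0.31033855 -0.30353491]
side [261.6 227.2] 0.73 [-0.28719851 -0.13205955]
side [329.4 217.6] 0.55 [-0.09759927 -0.1553071 ]
```

Run:
```python
import cv2
a=cv2.imread("pics/side1.png")[140:290,240:440];cv2.imwrite("pics/s1c.png",cv2.resize(a,(800,600),interpolation=cv2.INTER_CUBIC))
```

```text
(no output)
```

View pics/s1c.png

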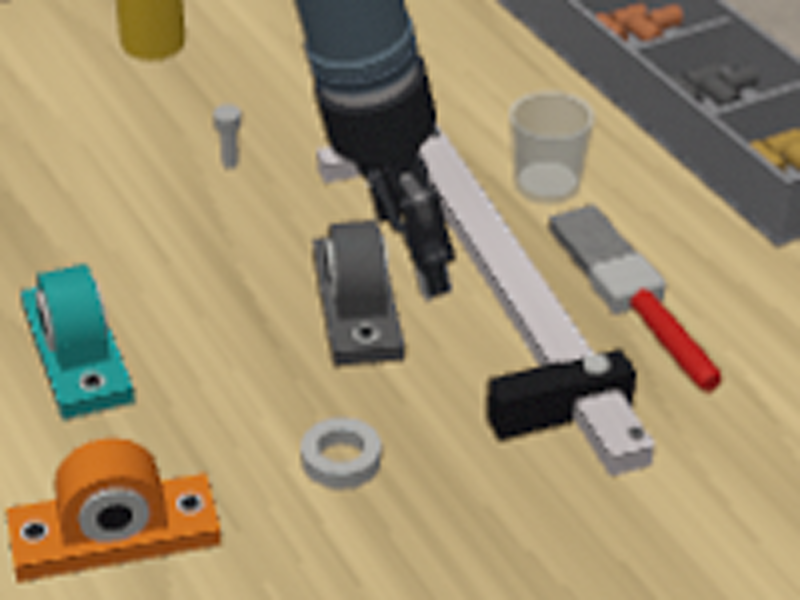

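The fingers passed over the foot: the bearing has not moved and the fingers now stand between it and the rail, so the open tips sit higher than I assumed. I'll measure the tip height here and raise the arm straight up.

Run:
```python
from h import *
for z in (0,.01,.02,.03,.04): print(z,J(onz("side",[348.7,213.7],z)))
p=read_eef_pos();print(p,read_finger_gap())
f0=F();movel([p[0],p[1],.09],speed=.15)
q=tool(np.radians(12)); movel(W(-.185,-.1455,.09),q,speed=.25)
move_gripper(.06);print(read_finger_gap(),read_time_s())
```

```text
0 [-0.04028266 -0.15724997]
0.01 [-0.04475314 -0.16845965]
0.02 [-0.04922362 -0.17966933]
0.03 [-0.0536941  -0.19087901]
0.04 [-0.05816458 -0.20208869]
[ 0.60233714 -0.00968536  0.01295583] 0.08554308574798737
0.060018007689790064 18.4583
```

Run:
```python
from h import *
q=tool(np.radians(30)); y=-.1455
movel(W(-.165,y,.09),q,speed=.15); movel(W(-.165,y,.02),q,speed=.1)
f0=F();z=.02
while z>-.012:
    z-=.003; movel(W(-.165,y,z),speed=.03); d=F()-f0
    if d[2]>3: break
print(z,d,read_eef_pos(),read_time_s())
save("wrist","w4");save("side","side2")
a=cv2.imread("pics/side2.png")[140:290,240:440];b=cv2.imread("pics/w4.png")
cv2.imwrite("pics/w4c.png",np.hstack([cv2.resize(a,(400,300)),cv2.resize(b,(400,300))]))
```

```text
Traceback (most recent call last):
bench.MotionError: the arm cannot follow that straight line within its joint ranges
```

Run:
```python
from h import *
print(read_qpos(),J(read_eef_pos()))
for t in (0,12,18,24,30):
  for r in (0,np.pi):
    q=tool(np.radians(t),r)
    print(t,round(r,1),[None if (k:=inverse_kinematics(W(x,-.1455,z),q)) is None else np.round(k,2).tolist() for x,z in((-.165,.09),(-.165,0),(-.06,0))])
```

```text
[-1.26491603  0.07432646  1.0887663   2.49809119  0.74791078  0.15353908
  0.50864898] [-0.16497466 -0.1452107 ]
0 0 [[-0.65, 0.29, 0.62, 2.11, -0.23, 0.8, 1.53], [-0.35, 0.43, 0.28, 2.13, -0.21, 0.6, 1.5], [-0.18, 0.57, 0.15, 1.88, -0.12, 0.71, 1.46]]
0 3.1 [[-1.17, 0.75, 1.38, 2.13, -0.88, 1.05, -1.04], [-0.88, 0.63, 0.93, 2.15, -0.78, 0.74, -1.15], [-0.76, 0.8, 0.92, 1.9, -0.83, 0.88, -1.13]]
12 0 [[-0.63, 0.16, 0.52, 2.26, -0.04, 0.54, 1.33], [-0.39, 0.35, 0.27, 2.29, -0.1, 0.32, 1.37], [-0.18, 0.48, 0.11, 2.04, -0.01, 0.41, 1.34]]
12 3.1 [[-1.32, 0.55, 1.4, 2.28, -0.84, 0.71, -1.09], [-0.96, 0.53, 0.93, 2.31, -0.93, 0.45, -1.03], [-0.67, 0.6, 0.7, 2.06, -0.72, 0.49, -1.2]]
18 0 [[-0.64, 0.11, 0.49, 2.34, 0.1, 0.41, 1.18], [-0.47, 0.34, 0.33, 2.36, -0.04, 0.16, 1.28], [-0.25, 0.46, 0.17, 2.12, 0.03, 0.26, 1.29]]
18 3.1 [[-1.4, 0.45, 1.42, 2.36, -0.81, 0.52, -1.12], [-0.81, 0.41, 0.7, 2.37, -0.83, 0.21, -1.12], [-0.7, 0.57, 0.7, 2.14, -0.87, 0.35, -1.06]]
24 0 [[-0.82, 0.08, 0.65, 2.42, 0.32, 0.28, 0.95], [-0.24, 0.32, 0.05, 2.42, 1.48, 0.13, -0.23], [-0.35, 0.45, 0.26, 2.2, 0.03, 0.1, 1.25]]
24 3.1 [[-1.48, 0.36, 1.44, 2.43, -0.82, 0.34, -1.11], [-1.34, 1.1, 1.36, 2.45, 4.45, 0.86, -0.45], [-0.54, 0.49, 0.47, 2.21, -0.8, 0.13, -1.1]]
30 0 [[-1.27, 0.07, 1.09, 2.5, 0.75, 0.15, 0.51], [-0.06, 0.33, -0.17, 2.47, 2.15, 0.28, -0.9], [-0.17, 0.44, 0.03, 2.26, 2.02, 0.14, -0.71]]
30 3.1 [[-1.53, 0.22, 1.41, 2.5, -0.48, 0.11, -1.44], [-0.26, 0.33, 0.04, 2.48, 2.3, 0.24, 2.06], [-0.37, 0.45, 0.25, 2.27, 2.54, 0.08, 1.87]]
```

Run:
```python
from h import *
q=tool(np.radians(18)); y=-.1455
move_gripper(.045)
move_j(inverse_kinematics(W(-.165,y,.09),q)); movel(W(-.165,y,.025),q,speed=.1)
f0=F();z=.025
while z>-.006:
    z-=.003; movel(W(-.165,y,z),speed=.03); d=F()-f0
    if d[2]>3: break
print(z,d,read_eef_pos(),read_time_s())
save("wrist","w4");save("side","side2")
a=cv2.imread("pics/side2.png")[140:290,240:440];b=cv2.imread("pics/w4.png")
cv2.imwrite("pics/w4c.png",np.hstack([cv2.resize(a,(400,300)),cv2.resize(b,(400,300))]))
```

```text
-0.007999999999999995 [-2.65956113  0.55525871  5.36777438] [ 0.48943163  0.00781896 -0.00751968] 24.4833
```

View pics/w4c.png

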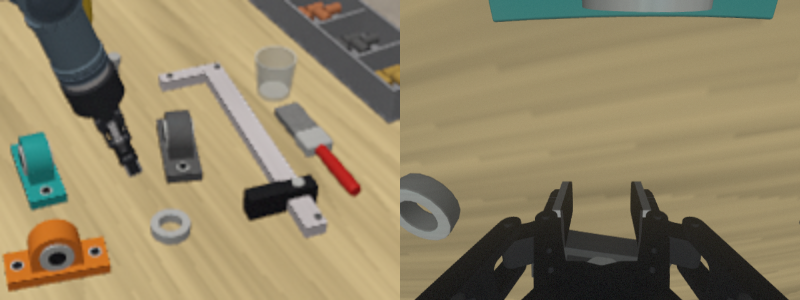

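Run:
```python
from h import *
q=tool(np.radians(18)); y=-.1455
print(J(onz("side",[307.5,226],0)))
movel(W(-.165,y,.022),speed=.12); move_gripper(.012)
f0=F();z=.022
while z>-.01:
    z-=.003; movel(W(-.165,y,z),speed=.05); d=F()-f0
    if d[2]>3: break
print("touch",z,d)
z+=.004; movel(W(-.165,y,z),speed=.05); f0=F(); x=-.165; log=[]
while x<-.048:
    far=x<-.08; x+=.012 if far else .003
    movel(W(x,y,z),speed=.06 if far else .03)
    d=F()-f0;fx=d[:2]@JX; log.append((round(x,3),round(float(fx),1),round(float(d[2]),1)))
    if fx<-8 or abs(d[2])>12: break
print(log,J(read_eef_pos()),read_finger_gap(),read_time_s())
save("side","side3");save("scene","scene3")
a=cv2.imread("pics/side3.png")[140:290,240:440]
cv2.imwrite("pics/s3c.png",cv2.resize(a,(800,600),interpolation=cv2.INTER_CUBIC))
```

```text
[-0.16632521 -0.16923752]
touch -0.007999999999999998 [-13.69571072   1.66091416  34.83193438]
[(-0.153, -18.8, 29.4)] [-0.15974462 -0.14602764] 0.012033527998940762 28.5
```

View pics/s3c.png

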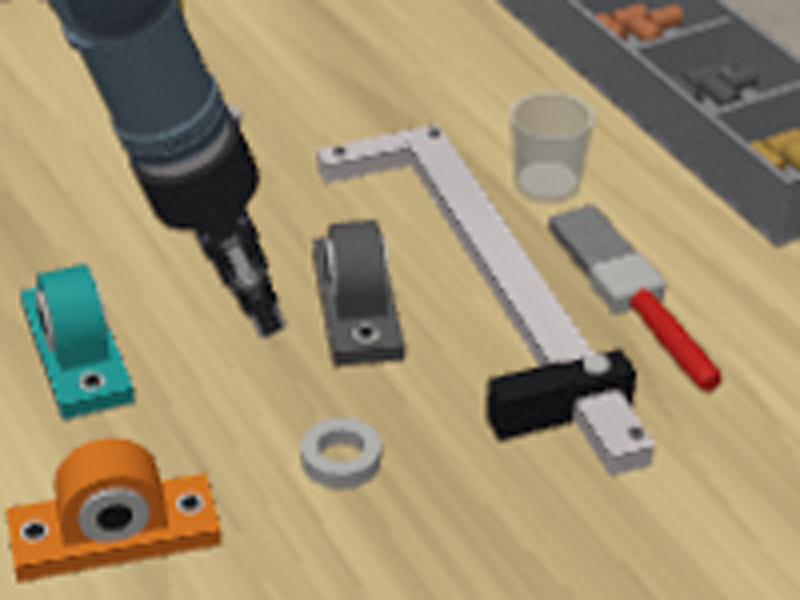

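Run:
```python
from h import *
p=read_eef_pos();print(p,J(p),F(),read_grasp_force())
for z in(0.004,.010,.016,.022):
    movel([p[0],p[1],z],speed=.08); a=F();pause(.1);print(z,read_eef_pos()[2],J(read_eef_pos()),a,F(),read_time_s())
```

```text
[ 0.4938799   0.00646099 -0.0057534 ] [-0.15976304 -0.14604241] [-19.19913489   3.39695083  28.56571455] 14.578272253274918
0.004 0.003886660447223956 [-0.15896536 -0.14597237] [-0.04167131  0.04837064 -1.11483122] [-1.275227    0.87562799  0.39298898] 28.9833
0.01 0.010087223255911413 [-0.15952237 -0.14603598] [ 0.41319714 -0.74627714  0.03471992] [-0.60830688 -0.29273428  0.01902159] 29.3333
0.016 0.016177594712944925 [-0.15966916 -0.14594804] [-0.01686273 -0.31020356 -0.08533185] [ 0.52181497  0.2220429  -0.03847434] 29.6833
0.022 0.02215621558937884 [-0.15965847 -0.14594642] [-0.39070077  0.67904433  0.09904029] [-0.04029722 -0.01530529  0.66454183] 30.0333
```

Run:
```python
from h import *
q=tool(np.radians(21)); y=-.1455
try: movel(W(-.162,y,.012),q,speed=.1)
except MotionError:
    q=tool(np.radians(18)); print("18"); movel(W(-.162,y,.012),q,speed=.1)
f0=F(); z=.003; movel(W(-.162,y,z),speed=.06); pause(.05); d=F()-f0; print(d,read_eef_pos())
if d[2]>5: z=.006; movel(W(-.162,y,z))
x=-.162; log=[]
while x<-.045:
    far=x<-.08; x+=.01 if far else .003
    movel(W(x,y,z),speed=.06 if far else .04)
    d=F()-f0;fx=d[:2]@JX; log.append((round(x,3),round(float(fx),1),round(float(d[2]),1)))
    if fx<-8 or abs(d[2])>12: break
print(log,J(read_eef_pos()),read_time_s())
save("side","side4")
a=cv2.imread("pics/side4.png")[140:290,240:440]
cv2.imwrite("pics/s4c.png",cv2.resize(a,(800,600),interpolation=cv2.INTER_CUBIC))
```

```text
[-0.29149355 -0.01732508 -0.2348056 ] [0.49233587 0.00720487 0.00323832]
[(-0.152, 0.5, -0.4), (-0.142, -0.2, -0.5), (-0.132, -0.2, -1.0), (-0.122, -2.5, -0.9), (-0.112, -1.8, -0.8), (-0.102, -1.9, -1.0), (-0.092, -1.0, -0.5), (-0.082, -2.7, -0.6), (-0.072, -2.6, -0.8), (-0.069, -12.8, 10.5)] [-0.07137034 -0.14529108] 33.7333
```

View pics/s4c.png

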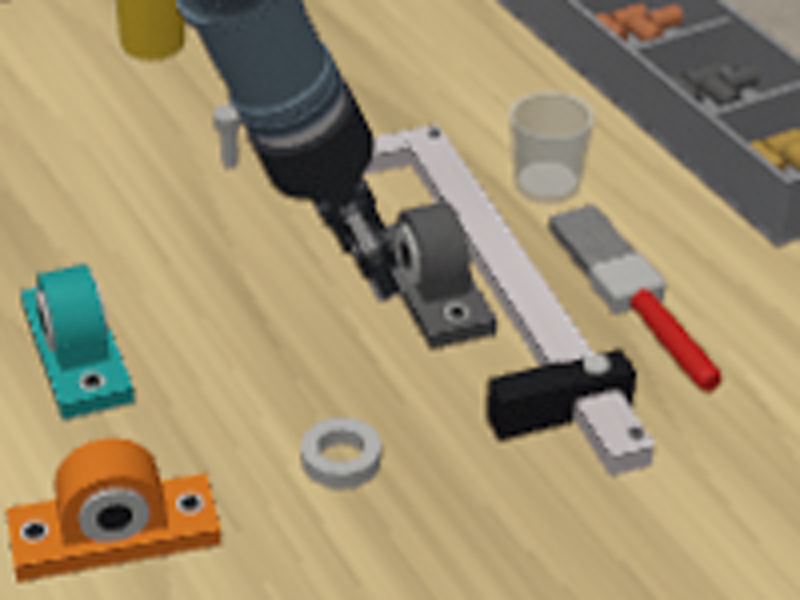

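The bearing's far left corner is now on the rail at crop (470,240), and it is still yawed with its right end away from the rail. I'll push that right end in.

```bash
cat >> h.py <<'E'
def push(y,z,x,stop,lim,step=.003,speed=.04):
    f0=F();log=[]
    while x<stop:
        x+=step; movel(W(x,y,z),speed=speed); d=F()-f0; fx=d[:2]@JX
        log.append((round(x,4),round(float(fx),1),round(float(d[2]),1)))
        if fx<-lim or abs(d[2])>25: break
    print(y,log,J(read_eef_pos()),read_time_s())
E
python3 - <<'E'
from h import *
z=.003
movel(W(-.10,-.1455,z),speed=.12);movel(W(-.10,-.188,z),speed=.12)
push(-.188,z,-.10,-.050,10,step=.004,speed=.05)
movel(W(-.085,-.188,z),speed=.12);movel(W(-.085,-.150,z),speed=.12)
push(-.150,z,-.073,-.050,12)
save("side","side5");save("scene","s5")
for c in("side","scene"):
    for r in tip_of(c,"bearing")[:3]: print(c,np.round(r["at"],1),r["confidence"],J(onz(c,r["at"],0)))
a=cv2.imread("pics/side5.png")[140:290,240:440]
cv2.imwrite("pics/s5c.png",cv2.resize(a,(800,600),interpolation=cv2.INTER_CUBIC))
E
```

```text
-0.188 [(-0.096, 0.3, 1.3), (-0.092, 0.4, 2.1), (-0.088, 0.5, 1.2), (-0.084, 0.7, 1.2), (-0.08, -0.2, 0.8), (-0.076, -0.1, 1.4), (-0.072, 0.4, 0.3), (-0.068, -10.7, 14.5)] [-0.0713651 -0.1880708] 36.7
-0.15 [(-0.07, -2.7, 1.7), (-0.067, -11.3, 12.0), (-0.064, -3.4, -1.8), (-0.061, -2.8, -2.2), (-0.058, -3.6, -0.0), (-0.055, -8.1, -0.2), (-0.052, -15.4, 8.5)] [-0.0582537  -0.15021417] 39.4833
side [258.4 228.8] 0.75 [-0.29696812 -0.13566983]
side [352.9 213.1] 0.67 [-0.0280772  -0.15871199]
side [266.9 273.8] 0.65 [-0.31328646 -0.30748367]
scene [265.5 174.5] 0.93 [-0.31098936 -0.28778849]
scene [320.5 225.7] 0.76 [-0.01492494 -0.15073979]
scene [308.9 171.7] 0.49 [-0.28007933 -0.12408607]
```

View pics/s5c.png

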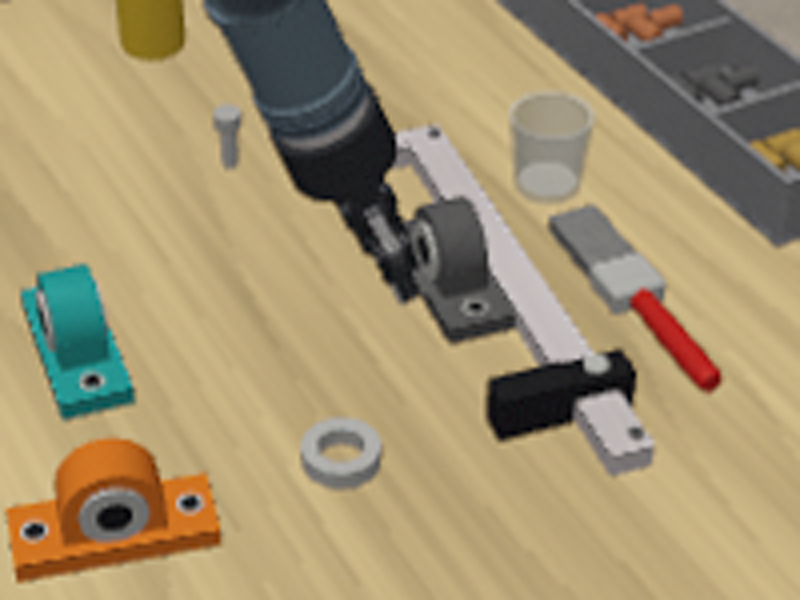

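The bearing now looks flush, with its right end on the rail at crop (515,320), and the follower is still at its right end. Next is the follower push.

Run:
```python
from h import *
for p in((353,225),(368.75,221.25)): print(J(onz("side",p,0)))
movel(W(-.09,-.15,.004),speed=.15); movel(W(-.11,-.18,.11),speed=.3)
q0=tool(0); 
for r in(-np.pi/2,np.pi/2,0):
    q=tool(0,r); k=inverse_kinematics(W(-.030,-.355,.10),q)
    if k is not None and abs(k[6])<2.5: break
print(r,k)
move_j(k); movel(W(-.030,-.355,.014),q,speed=.15); move_gripper(0.0)
print(read_time_s()); f0=F(); y=-.355; log=[]
while y<-.145:
    y+=.02 if y<-.20 else .003
    movel(W(-.030,y,.014),speed=.07 if y<-.19 else .04)
    d=F()-f0; fy=d[:2]@JY; log.append((round(y,3),round(float(fy),1),round(float(d[:2]@JX),1),round(float(d[2]),1)))
    if fy<-20 or abs(d[2])>25: break
print(log,J(read_eef_pos()),read_time_s())
```

```text
[-0.04647327 -0.20686522]
[ 0.0005908 -0.2065319]
1.5707963267948966 [-0.20293483  0.55145949  0.64110321  1.76899642 -0.39462152  0.95281287
  0.44733153]
42.4583
[(-0.335, -0.7, 1.9, -0.5), (-0.315, 0.4, 0.1, -0.0), (-0.295, 0.5, 1.3, -0.9), (-0.275, 0.2, 0.3, -0.0), (-0.255, 0.4, 0.5, -0.3), (-0.235, -3.5, 0.7, -0.4), (-0.215, -4.4, -0.1, 1.2), (-0.195, -4.7, -0.3, 2.9), (-0.192, -6.8, -0.1, 1.6), (-0.189, -6.9, -0.3, 1.3), (-0.186, -7.0, -0.1, 1.0), (-0.183, -6.1, -1.0, 1.9), (-0.18, -6.0, -0.7, 1.8), (-0.177, -6.6, -1.1, 1.3), (-0.174, -6.8, -0.7, 2.6), (-0.171, -7.5, -0.7, 2.1), (-0.168, -6.2, -1.1, 1.7), (-0.165, -6.8, 0.0, 2.4), (-0.162, -6.8, 0.1, 1.8), (-0.159, -7.1, -1.3, 2.5), (-0.156, -10.4, 0.2, 2.1), (-0.153, -13.3, -0.9, 2.7), (-0.15, -16.7, -0.8, 2.8), (-0.147, -19.3, -1.5, 3.3), (-0.144, -22.8, -0.5, 3.0)] [-0.03061002 -0.16181776] 50.175
```

Run:
```python
from h import *
movel(W(-.030,-.19,.014),speed=.2); movel(W(-.06,-.20,.12),speed=.4)
save("side","side6"); print(read_time_s())
for n in("bearing","follower_face","follower_back"):
    for r in tip_of("side",n)[:3]: print(n,np.round(r["at"],1),round(r["confidence"],2),J(onz("side",r["at"],.021 if 'foll' in n else 0)))
a=cv2.imread("pics/side6.png")[130:260,260:433]
cv2.imwrite("pics/s6c.png",cv2.resize(a,(798,600),interpolation=cv2.INTER_CUBIC))
```

```text
51.0333
bearing [257.8 225.1] 0.97 [-0.29519707 -0.11990889]
bearing [343.8 194.1] 0.84 [-0.02144671 -0.06653466]
bearing [270.7 274.4] 0.65 [-0.30488856 -0.31254671]
follower_face [347.3 201.6] 0.56 [-0.03416863 -0.12877107]
follower_face [324.7 253.2] 0.45 [-0.16213037 -0.30651328]
follower_back [351.  206.2] 0.9 [-0.03174512 -0.15190782]
```

View pics/s6c.png

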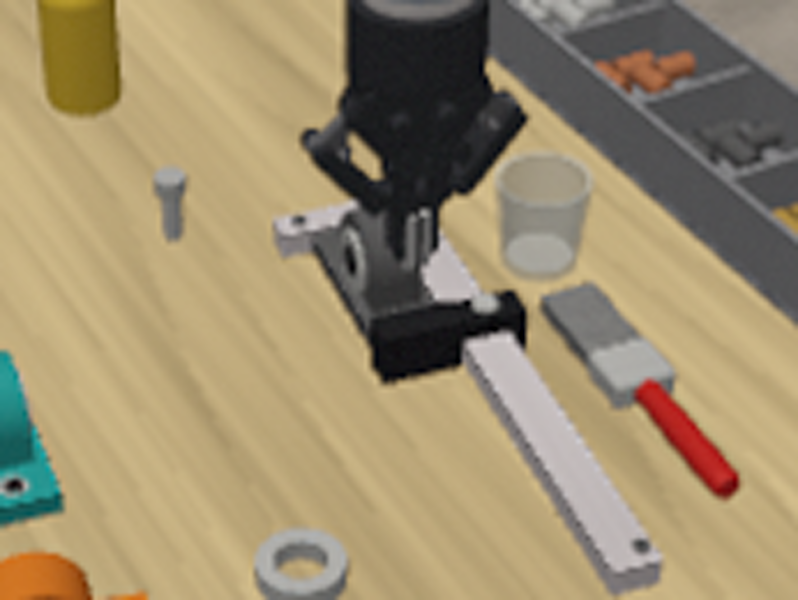

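Run:
```python
from h import *
im=cv2.imread("pics/side6.png",0)
o=np.array([260,130]);s=4.613
for p in((318,240),(345,285),(370,325)):
    print(J(onz("side",np.array(p)/s+o,.016)),J(onz("side",np.array(p)/s+o,.0)))
print(J(onz("side",np.array((378,381))/s+o,.002)),"nose corner expect -.056,-.150")
# predicted foot near-edge (z=.016) columns vs image gradient, per row
for yj in(-.11,-.095,-.08,-.065,-.05,-.035,-.02):
    xs=np.arange(-.064,-.036,.001)
    px=proj("side",[W(x,yj,.016) for x in xs]).astype(np.float32)
    v=cv2.remap(im,px[None,:,0],px[None,:,1],cv2.INTER_LINEAR)[0].astype(float)
    g=np.gradient(v); print(yj,xs[g.argmin()].round(4),round(g.min(),1), v[::4].astype(int))
```

```text
[-0.05043101 -0.01442341] [-0.04333443  0.00652747]
[-0.05010218 -0.06666897] [-0.04299943 -0.04669805]
[-0.04923682 -0.11103917] [-0.04211784 -0.0919005 ]
[-0.05752606 -0.14850899] nose corner expect -.056,-.150
-0.11 -0.058 -23.5 [171 145  54  64  35  29  30  31]
-0.095 -0.058 -26.5 [173 163  75  75  92  69  55  58]
-0.08 -0.059 -24.0 [175 152  68  71  91  74  52  50]
-0.065 -0.059 -21.5 [176 148  67  88  98 109 109  74]
-0.05 -0.058 -23.0 [179 141  53  71  97  73  23 112]
-0.035 -0.059 -22.5 [178 155  75  77  91  86  54  43]
-0.02 -0.057 -15.5 [129 116  65  75  89  88  90 100]
```

```bash
python3 -c "
from bench import *
print(sign_off())"
```

```text
the job is handed in; nothing more can be done
None
```

I've handed the job in, and no verdict came back: in the last picture the bearing is flush to the rail (within about 1 mm and 1°) and snug between the end stop and the closed follower, nothing else appears moved, and the arm is clear at about 51 of 58 s.

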